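# Put a flat reel away in the lacemaker's lidded dish

## Robot

A 6-joint arm with a two-finger parallel gripper is mounted at the origin on the work surface. World frame = base frame: x ahead of the robot, y to its left, z up, the work surface at z = 0. Lengths are in m, angles in rad, forces in N, time in s.
With the tool pointing down it reaches from about 0.35 to 0.85 m from the base axis. Payload 8.1 kg.
Tool frame: the origin (TCP) lies where the fingers leave the gripper's body, on its centre line; the fingertips stand 84 mm ahead of it and the grasp point (between the pads) lies 65 mm ahead of it; z points along the fingers, y is the line along which they close (so a half turn about z gives the same grasp; the last joint's range is limited). The gripper opens to 93 mm and grips with 3 to 60 N. Pads are 15 mm wide; open, the fingers measure 128 mm over their backs; the gripper's body (75 mm by 188 mm) begins 65 mm behind the grasp point.
Start: joints at [-0.085, 0.13, 1.488, -0, 1.523, -0.085], TCP at [0.6, 0, 0.303] pointing down, gripper open.
Joint ranges: [-2.96, 2.96], [-0.89, 2.26], [0.02, 2.5], [-1.34, 4.48], [0, 2.73], [-2.66, 2.66]. Speed limits (rad/s): [2.39, 2.39, 2.79, 3.14, 3.14, 3.14].

## Interface

Orientations are given as a rotation vector (axis times angle).
In Python, from plant import robot gives the robot as it stands.
- The arm moves only by the shell command python3 -m jog 'ROWS' [FORCE]. ROWS is text: rows parted by semicolons, each of 5 numbers parted by spaces: the opening, from 0 (shut) to 1 (fully open), then the shift along the tool's x, y, z in m, then the turn about the tool's z in degrees. A call has 1 to 10 rows; each row shifts and turns the commanded pose from where the row before left it, along the tool's axes as they then stand; what a row does not reach is not made up. A row lasts 1/12 s, in which the tool goes at most 41.7 mm and 7.16 degrees, less where a joint would pass 70% of its speed; a pose out of reach is approached as far as the arm can. A call with a gripper value outside its range is refused whole. The fingers move at their own pace and stop on an object; FORCE is the grip in N (left out, the last holds). Time passes only in rows, so rows that do not move let the fingers close. It gives the time, the measured TCP pose, the force, the opening and the grip force at its end, in the units of the state.
- robot.read_state(): the state, without advancing time (a new reading comes with each control period).
- robot.read_camera(name): name is "scene" or "side" or "wrist"; returns a dict with "color" (480x640x3 uint8, red, green, blue), "intrinsics" (3x3 intrinsics, pixels), "pose" (4x4, takes a point from camera to world coordinates); the wrist camera has in their place "tool_from_camera" (4x4, takes a point from camera to tool coordinates, whose origin is the TCP and whose axes are the flange's). Camera axes: x right, y down, z forward; pixel columns grow to the right and rows downward; lengths in m; the calibration is good to about 2 mm. The wrist camera is an equidistant fisheye: a pixel r from the principal point sees the ray r / f radians off the axis. A picture is of the moment at which its call begins: read the wrist's pose just before it. There is no depth.
- robot.close_job(): hands the job in; it is judged then, once.
The state is a dict: "t": time; "q": joint angles; "dq": joint speeds; "joint_torque": joint torques, N m; "tool_pos": TCP position; "orientation": TCP orientation; "force": force on the tool from outside, world axes, zero at the start; "wrist_torque": the same for the moment, N m; "opening": finger opening in m; "gripper_force": force on a finger pad.
Only numpy, scipy, OpenCV 4.12 (cv2) and the standard library are available. Lean on these libraries where they do the work, as an engineer would, in place of code of your own. Each camera call takes 0.05 s, during which the arm holds its last target. There are 200 camera calls.

## Task

Put the flat wooden reel (not the tall one) away in the shallow lidded dish on the sloping easel. By its tab, first tip the dish's lid open on its far edge, a good 15 degrees, then lift it off, keeping it low (never over 10 cm above the dish), and lay it right side up on the cork mat; lay the flat reel on its flange in the dish, then put the lid back, seated all round. Lower the lid and the reel under control rather than dropping them, and leave the tall reel, the mug and the pin box where they stand.

Things in the scene. Friction and masses are not known exactly. Their poses are not given: they have to be found in the camera images.
- dish: Shallow round aluminium dish, 89 mm outer diameter, 24 mm high, wall 2.5 mm, floor 4 mm thick, fixed on a wooden easel. Origin: centre of its underside, on the board's face. z: the dish's axis, leaning 30 degrees from vertical towards the easel's low side (its front); x: up the slope; y: level. The easel is fixed; its place and yaw vary, the low side facing the middle of the table or partly the robot.
- dish_seat (a point): Point on the dish's axis, 14 mm above its underside (axes as the dish): the lid's origin lies here when seated. The easel's board under the dish is 150 mm wide and 200 mm long up its 30 degree slope, the dish at its middle.
- dish_far (a point): Point 47.5 mm up the slope from the dish's axis, 14 mm above its underside: the place of the far edge of the seated lid's skirt.
- lid: Loose aluminium lid, about 60 g, 100 mm outer diameter, 13 mm high: 3 mm top plate, which rests on the dish's rim, and a skirt 10 mm deep and 2.5 mm thick, outside the dish wall with 3 mm play all round. Origin: centre of the skirt's lower edge; z: axis, up through the plate; x: from the tab to the far edge. Starts seated, tab at the low side, x up the slope.
- lid_tab (a point): Centre of the upright pale wooden tab glued on the lid's top near its edge, 40 mm from the axis towards -x, 24 mm above the lid's origin: 10 mm thick along the lid's x, 26 mm along y, 22 mm high, from 13 to 35 mm above the origin. Pinch it across its thickness, fingers along the lid's axis.
- lid_far (a point): Point on the lower edge of the lid's skirt opposite the tab, 47.5 mm from the lid's axis.
- mat_top (a point): Centre of the upper face of a round flat cork mat, 132 mm diameter, 3 mm thick, fixed on the table.
- flat_reel_middle (a point): Centre, half-way up, of the flat empty wooden reel standing on its flange: 16 mm high, flanges 30 mm diameter and 4 mm thick, waist 20 mm, about 20 g.
- tall_reel_middle (a point): Centre of the tall wooden reel, 42 mm high, flanges 30 mm diameter. Does not fit under the lid; leave it. The two reels may have swapped places.
- mug: White mug, 80 mm diameter, 95 mm high, origin under its centre. Leave alone.
- pin_box: Closed wooden box, 72 by 47 mm, 30 mm high, origin under its centre. Leave alone.
- flat_reel: The whole flat reel, 16 mm high; origin under its centre, z along its axis.
Things that resemble listed ones, but are neither listed nor needed, are in the scene too. There is more than one size of the lid; the one meant has the size given above. Of the things that look like the part that bears mat_top, the smaller one is meant.

How it is judged:
On the way, in this order (a step that is already met when the one before it is completed fails the run):
1. the lid is tipped up on its far edge: more than 10 degrees open while its far edge is still within 12 mm of its place (angle between the z axis of lid and the z axis of dish, either way round above 0.175 rad and distance between lid_far and dish_far below 0.012 m), for 0.05 s.
2. the lid lies right side up on the cork mat (centre within 40 mm of the mat's), released (horizontal distance between lid and mat_top below 0.04 m and height (world z) of lid below 0.006 m and angle between lid's own z axis and vertical below 0.06 rad and contact force between the fingers and lid below 0.1 N and linear speed of lid below 0.03 m/s), for 0.2 s.
3. the flat reel lies on its flange on the dish's floor, released (distance between flat_reel_middle and dish below 0.034 m and z of flat_reel_middle in the frame of dish between 0.009 and 0.016 m and angle between the z axis of flat_reel and the z axis of dish, either way round below 0.15 rad and contact force between the fingers and flat_reel below 0.1 N and linear speed of flat_reel below 0.03 m/s), for 0.2 s.
At the end, for the whole second after the job is handed in: The lid sits on the dish, its origin within 4.5 mm of the seat point and its axis within 0.05 rad of the dish's; the flat reel is in the dish, its middle 9 to 16 mm above the dish's underside and within 34 mm of its origin; both released and at rest (distance between lid and dish_seat below 0.0045 m and angle between the z axis of lid and the z axis of dish, either way round below 0.05 rad and distance between flat_reel_middle and dish below 0.034 m and z of flat_reel_middle in the frame of dish between 0.009 and 0.016 m and contact force between the fingers and lid below 0.1 N and linear speed of each of lid, flat_reel below 0.03 m/s and contact force between the fingers and flat_reel below 0.1 N); the robot touches nothing.
It fails at once if the lid is raised too high (its origin above 0.20 m, about 12 cm above its seat) (height (world z) of lid above 0.2 m).
It fails at once if the lid is dropped: moves faster than 0.35 m/s while no finger touches it (contact force between the fingers and lid below 0.02 N and linear speed of lid above 0.35 m/s).
It fails at once if the flat reel is dropped: moves faster than 0.45 m/s while no finger touches it (contact force between the fingers and flat_reel below 0.02 N and linear speed of flat_reel above 0.45 m/s).
It fails at once if the tall reel, mug or pin box is moved more than 20 mm (distance of any of tall_reel_middle, mug, pin_box from where it was at the start of the episode above 0.02 m).
It also fails if it takes over 64 s, if anything falls off the work surface, if the arm or the gripper's body presses on something with over 40 N, if the wrist force passes 120 N, or if a joint passes its speed limit or range.

## Working session

There is one attempt and no reset: what is moved stays moved. The work goes in short steps, Python scripts to look and compute and a shell command to move; the robot and the scene stay as the last step left them, time stands still between calls to the robot, and variables do not carry over. Pictures are saved under pics/ and viewed, at most 10 in all, crops included, and the job is handed in when it is done.

```bash
ls; mkdir -p pics; cat > h.py <<'E'
import numpy as np, cv2
from scipy.spatial.transform import Rotation as R
from plant import robot
def shot(name,fn=None):
    s=robot.read_state(); d=robot.read_camera(name); K=np.array(d["intrinsics"])
    if name=="wrist":
        T=np.eye(4);T[:3,:3]=R.from_rotvec(s["orientation"]).as_matrix();T[:3,3]=s["tool_pos"]
        P=T@np.array(d["tool_from_camera"])
    else: P=np.array(d["pose"])
    if fn:
        cv2.imwrite("pics/"+fn+".png",d["color"][:,:,::-1]); np.savez("pics/"+fn+".npz",K=K,P=P,fish=name=="wrist")
    return d["color"],K,P
def ray(fn,px):
    z=np.load("pics/"+fn+".npz");K,P=z["K"],z["P"]
    a=np.array([(px[0]-K[0,2])/K[0,0],(px[1]-K[1,2])/K[1,1]])
    if z["fish"]:
        r=np.hypot(*a); v=np.array([*(a/r*np.sin(r)),np.cos(r)]) if r>0 else np.array([0,0,1.])
    else: v=np.array([*a,1.])
    v=P[:3,:3]@v; return P[:3,3],v/np.linalg.norm(v)
def tri(*obs):
    A=np.zeros((3,3));b=np.zeros(3)
    L=[ray(*o) for o in obs]
    for o,v in L:
        M=np.eye(3)-np.outer(v,v);A+=M;b+=M@o
    p=np.linalg.solve(A,b); e=[np.linalg.norm((np.eye(3)-np.outer(v,v))@(p-o)) for o,v in L]
    return p.round(4),np.round(e,4)
def onz(fn,px,z):
    o,v=ray(fn,px); return (o+v*(z-o[2])/v[2]).round(4)
def proj(fn,p):
    z=np.load("pics/"+fn+".npz");K,P=z["K"],z["P"]
    c=P[:3,:3].T@(np.array(p)-P[:3,3])
    if z["fish"]:
        n=np.hypot(c[0],c[1]);th=np.arctan2(n,c[2]);a=c[:2]/n*th
    else:a=c[:2]/c[2]
    return (a*[K[0,0],K[1,1]]+K[:2,2]).round(1)
E
python3 -c "
from h import *
for n in ('scene','side','wrist'):
    c,K,P=shot(n,n+'0'); print(n,K.round(1).tolist(),P.round(3).tolist())
s=robot.read_state();print(s['tool_pos'],s['orientation'],s['opening'])
"
```

```text
pics
scene [[465.2, 0.0, 310.4], [0.0, 465.2, 241.9], [0.0, 0.0, 1.0]] [[-0.747, 0.525, -0.409, 0.971], [0.665, 0.605, -0.438, 0.383], [0.017, -0.599, -0.801, 0.86], [0.0, 0.0, 0.0, 1.0]]
side [[518.0, 0.0, 318.2], [0.0, 518.0, 237.5], [0.0, 0.0, 1.0]] [[0.995, -0.069, 0.073, 0.513], [-0.1, -0.604, 0.791, -0.647], [-0.01, -0.794, -0.607, 0.578], [0.0, 0.0, 0.0, 1.0]]
wrist [[371.6, 0.0, 318.0], [0.0, 371.6, 240.7], [0.0, 0.0, 1.0]] [[1.0, 0.001, -0.001, 0.6], [0.001, -0.967, -0.255, 0.07], [-0.001, 0.255, -0.967, 0.383], [0.0, 0.0, 0.0, 1.0]]
[5.99675297e-01 6.27518979e-05 3.01907528e-01] [-2.22066511e+00 -2.22062648e+00  1.46568660e-03] 0.0927934848849656
```

View pics/scene0.png

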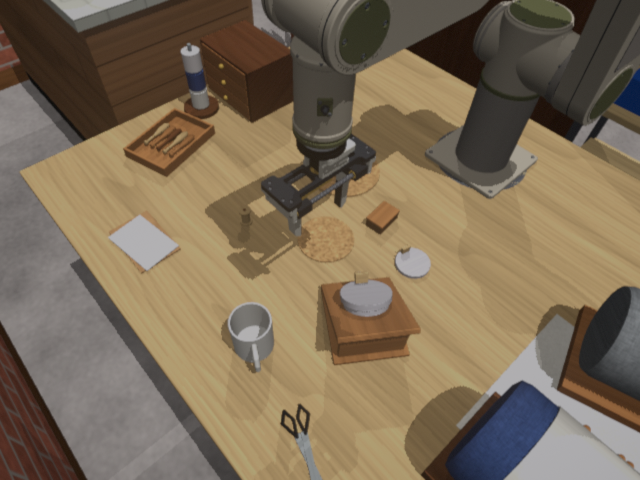

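View pics/side0.png

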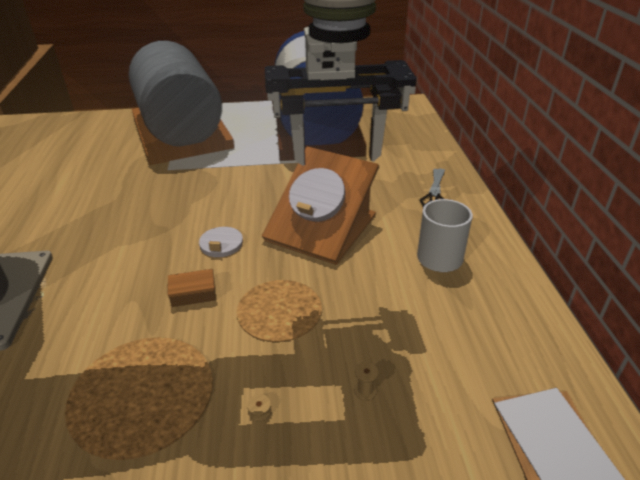

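View pics/wrist0.png

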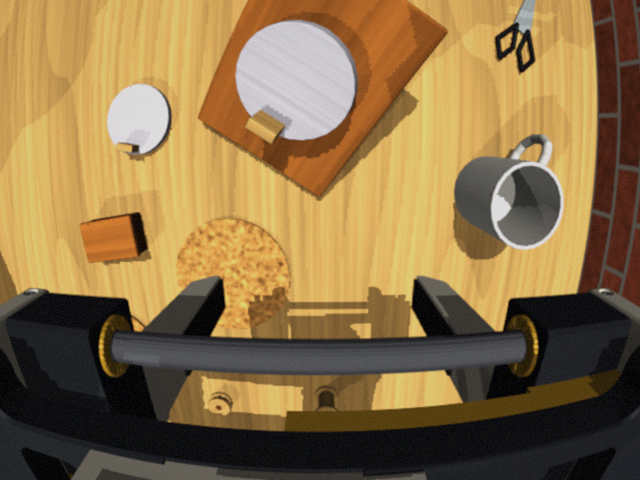

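```bash
python3 -c "
import cv2,numpy as np
w=cv2.imread('pics/wrist0.png');s=cv2.imread('pics/side0.png')
f=lambda a,x,y,W,H,k:cv2.resize(a[y:y+H,x:x+W],None,fx=k,fy=k,interpolation=cv2.INTER_CUBIC)
a=f(w,195,0,200,150,2); b=f(s,260,140,130,97.0.__int__(),400/130)
c=f(w,190,370,160,60,2.5); d=f(s,230,360,160,60,2.5)
b=cv2.resize(b,(400,300)); 
cv2.imwrite('pics/m1.png',np.vstack([np.hstack([a,b]),np.hstack([c,d])]))
"
```

```text
(no output)
```

View pics/m1.png

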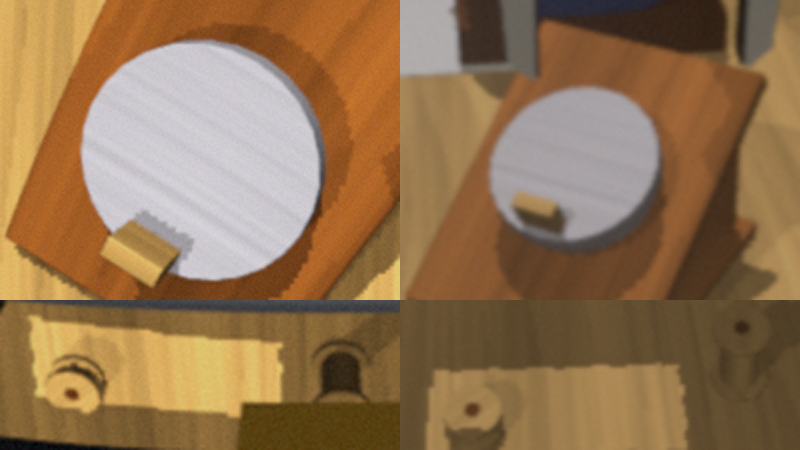

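```bash
python3 -c "
from h import *
w,s='wrist0','side0'
lid=tri((w,(295.5,80)),(s,(316.5,193.3)));print('lidtop',lid)
A=tri((w,(197.5,117)),(s,(264,237)));B=tri((w,(320,198)),(s,(336,260)));print('front',A,B)
e=(A[0]-B[0])[:2];yaw=np.degrees(np.arctan2(e[1],e[0]));print('edge',np.hypot(*e),yaw)
print('reel',tri((w,(218,407)),(s,(258.8,404)))); print('mat',tri((w,(233,273)),(s,(279.5,310))))
tab=tri((w,(195+136/2,130)),(s,(260+135/3.077,140+204/3.077)));print('tab~',tab)
for n,p,q in (('tall',(327,390),(367,372)),('mug',(528,207),(445,212)),('box',(115,220),(191,278)),('board right corner',(447,30),(378,165))):
  print(n,tri((w,p),(s,q)))
d=(lid[0]-tab[0])[:2];print(np.degrees(np.arctan2(d[1],d[0])))
"
```

```text
lidtop (array([0.5824, 0.1225, 0.0859]), array([0.0001, 0.0001]))
front (array([0.4817, 0.1012, 0.0152]), array([0.0032, 0.0032])) (array([0.6032, 0.0174, 0.0182]), array([0.0012, 0.0012]))
edge 0.14759637529424624 145.40550741675065
reel (array([ 0.4716, -0.2494,  0.016 ]), array([0.0006, 0.0006]))
mat (array([ 0.5048, -0.0691, -0.0024]), array([0.0001, 0.0001]))
tab~ (array([0.5568, 0.0824, 0.0872]), array([0.0003, 0.0003]))
tall (array([ 0.6138, -0.2151,  0.0157]), array([0.0025, 0.0025]))
mug (array([0.7834, 0.0253, 0.0967]), array([0.0001, 0.0001]))
box (array([ 0.3685, -0.0025,  0.0164]), array([0.0039, 0.0039]))
board right corner (array([0.6981, 0.1635, 0.1118]), array([0.0006, 0.0006]))
57.44567669935442
```

```bash
python3 -m jog '0.6 0 0 .012 6.7;0.6 0 0 .012 6.7;0.6 0 0 .012 6.7;0.6 0 0 .012 6.7;0.6 0 0 .012 6.7;0.6 .0122 -.0206 .005 0;0.6 .0122 -.0206 .005 0;0.6 .0122 -.0206 .005 0;0.6 .0122 -.0206 .005 0;0.6 0 0 0 0' 5
python3 -c "
from h import *
c,K,P=shot('wrist','w1')
print(robot.read_state()['tool_pos'])
cv2.imwrite('pics/w1v.png',cv2.resize(c[:,:,::-1],(800,600)))"
```

```text
t: 0.98
tool_pos: [0.5559, 0.0893, 0.2209]
orientation: [-2.763, -1.489, 0.004]
force: [-1.4, 0.1, 0.2]
opening: 0.0559
gripper_force: 0.0
[0.55689942 0.08782395 0.22165669]
```

View pics/w1v.png

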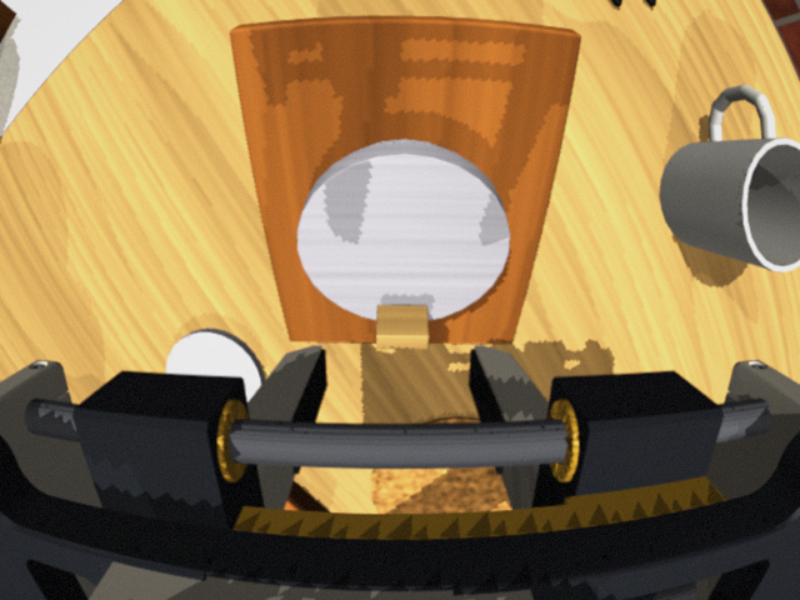

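```bash
cat >> h.py <<'E'
yaw=np.radians(56.5);u=np.array([np.cos(yaw),np.sin(yaw),0]);lv=np.array([u[1],-u[0],0])
ax=-.5*u+np.array([0,0,.866]);sx=.866*u+np.array([0,0,.5])
LT=np.array([.5824,.1225,.0859]); LO=LT-.013*ax  # lid origin seated
def D(x,y,z,O=None): return (LO if O is None else O)+sx*x+lv*y+ax*z
E
python3 -c "
from h import *
for p in [(-.035,0,.013),(-.035,0,.035),(-.045,0,.035),(-.035,.013,.035),(-.035,-.013,.035),(.05,0,.013),(-.05,0,.013),(0,.05,.013),(0,-.05,.013)]:
  print(p,D(*p).round(4),proj('w1',D(*p))*1.25)
z=np.load('pics/w1.npz');T=z['P'];s=robot.read_state();print(R.from_rotvec(s['orientation']).as_matrix().round(3),s['tool_pos'])
t=D(-.040,0,.030);print('grip pt',t)
"
```

```text
(-0.035, 0, 0.013) [0.5657 0.0972 0.0684] [404.25  294.875]
(-0.035, 0, 0.035) [0.5596 0.0881 0.0875] [404.5   326.375]
(-0.045, 0, 0.035) [0.5548 0.0808 0.0825] [404.25 339.75]
(-0.035, 0.013, 0.035) [0.5704 0.0809 0.0875] [431.25 326.5 ]
(-0.035, -0.013, 0.035) [0.5488 0.0952 0.0875] [377.625 326.25 ]
(0.05, 0, 0.013) [0.6063 0.1586 0.1109] [406.5   144.125]
(-0.05, 0, 0.013) [0.5585 0.0864 0.0609] [403.875 314.75 ]
(0, 0.05, 0.013) [0.6241 0.0949 0.0859] [509.875 242.75 ]
(0, -0.05, 0.013) [0.5407 0.1501 0.0859] [299.625 241.5  ]
[[ 0.55   0.835 -0.002]
 [ 0.835 -0.55   0.   ]
 [-0.001 -0.002 -1.   ]] [0.55689942 0.08782395 0.22165669]
grip pt [0.55858944 0.08652617 0.080622  ]
```

```bash
python3 -m jog '0.5 -.002 .002 .02 0;0.5 0 0 .02 0;0.5 0 0 .02 0;0.5 0 0 0 0;0.2 0 0 0 0;0.2 0 0 0 0;0.2 0 0 0 0;0.2 0 0 0 0;0.2 0 0 0 0' 3
python3 -c "
from h import *
print(robot.read_state()['tool_pos'])"
```

```text
t: 1.78
tool_pos: [0.5592, 0.0838, 0.1643]
orientation: [-2.767, -1.487, -0.002]
force: [-4.1, 2.4, 4.8]
opening: 0.0259
gripper_force: 3.0
[0.55924917 0.08377714 0.16432147]
```

```bash
python3 -m jog '0.2 0 0 0 0;0.2 0 0 0 0;0.2 0 0 -.004 0;0.2 0 0 -.004 0;0.2 -.001 0 -.004 0;0.2 0 0 -.004 0;0.2 -.001 0 -.004 0;0.2 0 0 -.004 0;0.2 0 0 -.004 0;0.2 0 0 0 0' 3
python3 -c "
from h import *
c,K,P=shot('side','s2');d,K,P=shot('wrist','w2')
print(robot.read_state()['tool_pos'])
f=lambda a,x,y,k,W,H:cv2.resize(a[y:y+int(H/k),x:x+int(W/k),::-1],(W,H),interpolation=cv2.INTER_CUBIC)
cv2.imwrite('pics/m2.png',np.hstack([f(c,240,100,2.5,400,400),f(d,150,60,1.3,400,400)]))"
```

```text
t: 2.62
tool_pos: [0.5582, 0.0817, 0.192]
orientation: [2.767, 1.487, 0.002]
force: [-1.5, 0.9, -2.1]
opening: 0.0258
gripper_force: 3.0
[0.55784483 0.08165684 0.19100943]
```

View pics/m2.png

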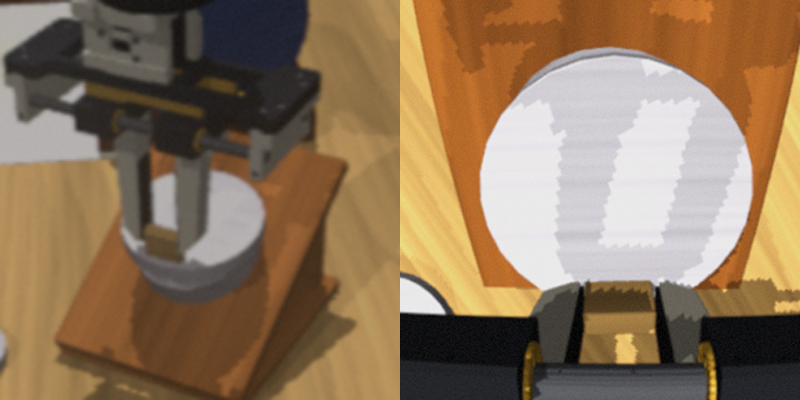

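```bash
python3 -c "
from h import *
O=LO-.002*u
up=np.array([0,0,.0272])
def rot(p,th,piv=(.046,.005)):
    r=np.array([p[0]-piv[0],p[2]-piv[1]]);c,s=np.cos(th),np.sin(th)
    return D(piv[0]+c*r[0]+s*r[1],p[1],piv[1]-s*r[0]+c*r[1],O)
m=lambda q:(((q-[150,60])*1.3)+[400,0]).round(0)
sd=lambda q:((q-[240,100])*2.5).round(0)
for p in [(.05,0,.013),(-.05,0,.013),(0,.05,.013),(0,-.05,.013),(-.035,0,.035),(-.045,0,.035),(-.05,0,0)]:
  print(p,'trans',m(proj('w2',D(*p,O)+up)),sd(proj('s2',D(*p,O)+up)),*['%d %s %s;'%(t,m(proj('w2',rot(p,np.radians(t)))),sd(proj('s2',rot(p,np.radians(t))))) for t in (12,17,22)])
"
```

```text
(0.05, 0, 0.013) trans [607.  45.] [218. 142.] 12 [609.  50.] [219. 175.]; 17 [609.  48.] [220. 175.]; 22 [609.  46.] [220. 174.];
(-0.05, 0, 0.013) trans [610. 282.] [160. 263.] 12 [611. 290.] [155. 278.]; 17 [610. 300.] [154. 268.]; 22 [610. 310.] [153. 259.];
(0, 0.05, 0.013) trans [755. 187.] [255. 219.] 12 [742. 186.] [252. 242.]; 17 [745. 188.] [252. 238.]; 22 [747. 190.] [252. 233.];
(0, -0.05, 0.013) trans [464. 187.] [127. 185.] 12 [479. 186.] [126. 208.]; 17 [476. 188.] [125. 203.]; 22 [473. 190.] [125. 198.];
(-0.035, 0, 0.035) trans [609. 302.] [160. 228.] 12 [610. 296.] [160. 240.]; 17 [609. 302.] [160. 230.]; 22 [609. 307.] [160. 220.];
(-0.045, 0, 0.035) trans [610. 319.] [154. 241.] 12 [610. 316.] [153. 251.]; 17 [610. 324.] [153. 240.]; 22 [609. 331.] [153. 229.];
(-0.05, 0, 0) trans [611. 258.] [165. 272.] 12 [611. 271.] [159. 290.]; 17 [611. 283.] [157. 282.]; 22 [611. 294.] [155. 274.];
```

```bash
python3 -m jog '0.2 0 0 -.004 0;0.2 .001 0 -.004 0;0.2 .001 0 -.004 0;0.2 .001 0 -.004 0;0.2 .001 0 -.002 0' 3; python3 -m jog '0.2 0 0 0 0;0.2 0 0 0 0;0.2 0 0 -.005 0;0.2 0 0 -.006 0;0.2 0 0 -.006 0;0.2 0 0 -.006 0;0.2 0 0 -.004 0;0.2 0 0 0 0' 30
python3 -c "
from h import *
c,K,P=shot('side','s3');d,K,P=shot('wrist','w3')
f=lambda a,x,y,k,W,H:cv2.resize(a[y:y+int(H/k),x:x+int(W/k),::-1],(W,H),interpolation=cv2.INTER_CUBIC)
cv2.imwrite('pics/m3.png',np.hstack([f(c,240,60,2.5,400,400),f(d,150,60,1.3,400,400)]))"
```

```text
t: 3.13
tool_pos: [0.5603, 0.0852, 0.2097]
orientation: [2.767, 1.487, 0.001]
force: [0.8, -0.7, -1.8]
opening: 0.0259
gripper_force: 3.0
t: 3.8
tool_pos: [0.5606, 0.0851, 0.2375]
orientation: [2.767, 1.487, 0.004]
force: [0.1, 0.5, -0.0]
opening: 0.0251
gripper_force: 30.0
```

View pics/m3.png

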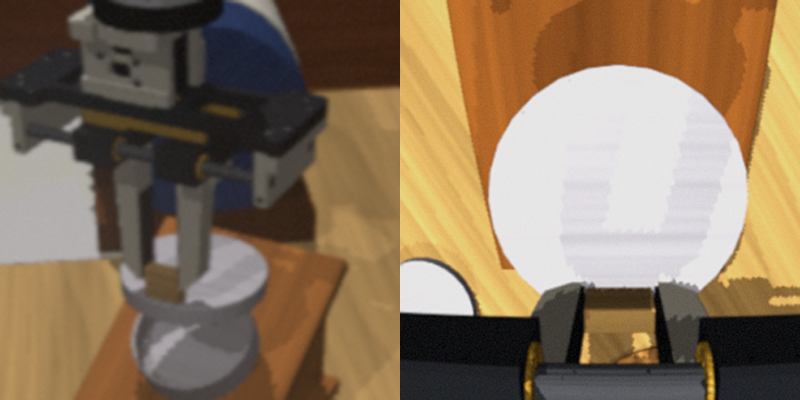

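```bash
python3 -m jog '0.2 -.020 .004 0 0;0.2 -.025 .005 0 0;0.2 -.025 .005 0 0;0.2 -.025 .005 0 0;0.2 -.025 .005 .005 0;0.2 -.025 .005 .015 0;0.2 -.025 .005 .020 0;0.2 -.025 .005 .025 0;0.2 0 0 .025 0;0.2 0 0 0 0' 30
python3 -m jog '0.2 0 0 0 0;0.2 0 0 0 0'
python3 -c "
from h import *
c,K,P=shot('side','s4');d,K,P=shot('scene','c4')
f=lambda a,x,y,k,W,H:cv2.resize(a[y:y+int(H/k),x:x+int(W/k),::-1],(W,H),interpolation=cv2.INTER_CUBIC)
cv2.imwrite('pics/m4.png',np.hstack([f(c,200,130,2,400,450),f(d,250,170,2.2,400,450)]))"
```

```text
t: 4.73
tool_pos: [0.4809, -0.0992, 0.1403]
orientation: [-2.764, -1.481, 0.01]
force: [-0.0, -0.1, -2.0]
opening: 0.0256
gripper_force: 30.0
t: 4.9
tool_pos: [0.4855, -0.0987, 0.1469]
orientation: [2.767, 1.487, 0.001]
force: [0.7, -0.7, -0.5]
opening: 0.0255
gripper_force: 30.0
```

View pics/m4.png

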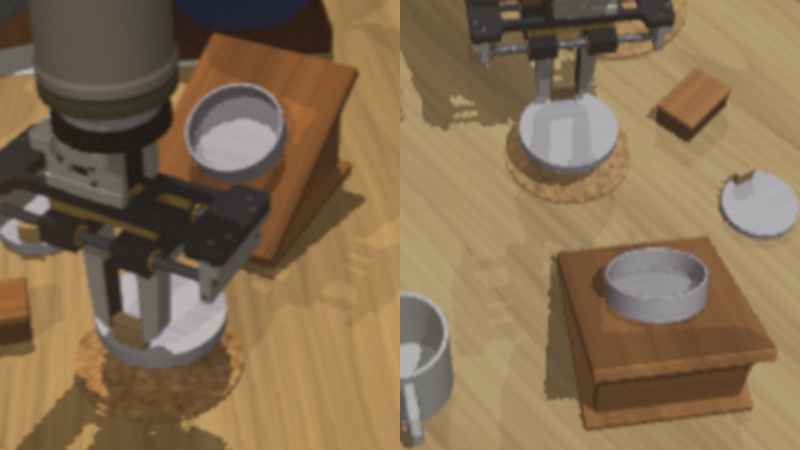

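```bash
python3 -m jog '0.2 0 0 .008 0;0.2 0 0 .008 0;0.2 0 0 .008 0;0.2 0 0 .003 0;0.2 0 0 0 0;0.2 0 0 0 0' 30
python3 -c "
from h import *
m=lambda q:((q-[200,130])*2).round(0)
n=lambda q:((q-[250,170])*2.2+[400,0]).round(0)
for O in (LO,LO-.003*u):
  a=np.linspace(0,2*np.pi,181)
  P=np.array([D(.0445*np.cos(t),.0445*np.sin(t),.010,O) for t in a])
  A=np.array([m(proj('s4',p)) for p in P]);B=np.array([n(proj('c4',p)) for p in P])
  print('side',A.min(0),A.max(0),'scene',B.min(0),B.max(0))
"
```

```text
t: 5.5
tool_pos: [0.4844, -0.0989, 0.1182]
orientation: [-2.767, -1.487, 0.001]
force: [0.5, -0.1, -0.2]
opening: 0.0256
gripper_force: 30.0
side [185.  85.] [283. 173.] scene [601. 253.] [703. 305.]
side [184.  87.] [282. 175.] scene [600. 251.] [702. 302.]
```

```bash
for i in 1; do python3 -m jog '0.2 0 0 .0015 0;0.2 0 0 .0015 0;0.2 0 0 0 0' 30; python3 -m jog '0.2 0 0 .0015 0;0.2 0 0 .0015 0;0.2 0 0 0 0';python3 -m jog '0.2 0 0 .001 0;0.2 0 0 .001 0;0.2 0 0 0 0'; done
```

```text
t: 5.75
tool_pos: [0.4848, -0.0991, 0.1157]
orientation: [2.767, 1.487, 0.0]
force: [-0.4, 0.4, -0.2]
opening: 0.0253
gripper_force: 30.0
t: 6.0
tool_pos: [0.4851, -0.099, 0.1136]
orientation: [2.767, 1.487, 0.001]
force: [-2.8, 0.9, 6.6]
opening: 0.0256
gripper_force: 30.0
t: 6.25
tool_pos: [0.4852, -0.0987, 0.113]
orientation: [-2.767, -1.487, -0.0]
force: [-10.9, 5.2, 25.5]
opening: 0.0252
gripper_force: 30.0
```

```bash
python3 -m jog '0.2 0 0 -.001 0;0.2 0 0 0 0;0.2 0 0 0 0;0.34 0 0 0 0;0.42 0 0 0 0;0.42 0 0 0 0' 3; python3 -m jog '0.42 0 0 -.02 0;0.42 0 0 -.03 0;0.42 0 0 -.03 0;0.42 0 0 0 0'
python3 -c "
from h import *
c,K,P=shot('wrist','w5');d,K,P=shot('side','s5');print(robot.read_state()['tool_pos'])
# white-ish lid segmentation
hsv=cv2.cvtColor(c,cv2.COLOR_RGB2HSV);m=((hsv[...,1]<45)&(hsv[...,2]>120)).astype(np.uint8)
n,l,st,ce=cv2.connectedComponentsWithStats(m)
for i in np.argsort(-st[1:,4])[:4]+1: print(st[i],ce[i].round(1))
"
```

```text
t: 6.75
tool_pos: [0.4846, -0.0991, 0.1113]
orientation: [-2.767, -1.487, 0.001]
force: [-0.2, -1.2, 0.1]
opening: 0.0376
gripper_force: 0.0
t: 7.08
tool_pos: [0.4877, -0.1, 0.1979]
orientation: [2.762, 1.484, 0.01]
force: [0.9, 0.2, 0.9]
opening: 0.0394
gripper_force: 0.0
[ 0.48572227 -0.09942315  0.19306882]
[  244   123   137   133 13997] [312. 188.]
[  55   46   74   92 4884] [91.3 88.1]
[598 289  12   4  30] [603.2 290. ]
[ 28 289   9   3  22] [ 32.6 290. ]
```

```bash
python3 -m jog '0.6 -.022 .012 0 0;0.6 -.022 .012 0 0;0.6 -.022 .012 0 0;0.6 -.022 .012 0 0;0.6 -.022 .012 0 0;0.6 -.023 .012 0 0;0.6 0 0 .015 0;0.6 0 0 .015 0;0.6 0 0 .005 0;0.6 0 0 0 0' 5
python3 -c "
from h import *
print('lid',onz('w5',(312,188),.016))
c,K,P=shot('wrist','w6');print(robot.read_state()['tool_pos'])
p=proj('w6',(.4716,-.2494,.016));print(p)
x,y=p.astype(int);f=c[max(0,y-75):y+75,x-100:x+100,::-1];cv2.imwrite('pics/m6.png',cv2.resize(f,None,fx=4,fy=4)[:600,:800]);print(max(0,y-75),x-100,f.shape)
"
```

```text
t: 8.02
tool_pos: [0.4695, -0.2486, 0.1533]
orientation: [-2.763, -1.484, 0.005]
force: [0.3, 0.4, 0.0]
opening: 0.0562
gripper_force: 0.0
lid [ 0.5084 -0.0655  0.016 ]
[ 0.47030239 -0.24883521  0.15476811]
[321.4 260.2]
185 221 (150, 200, 3)
```

View pics/m6.png

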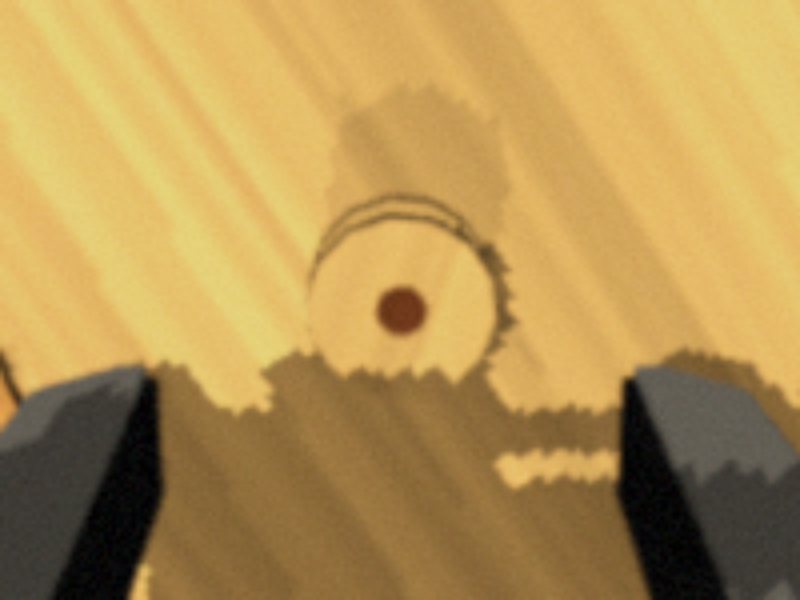

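```bash
python3 -m jog '0.6 -.001 .001 .02 0;0.6 0 0 .02 0;0.55 0 0 .015 0;0.5 0 0 .006 0;0.5 0 0 0 0;0.3 0 0 0 0;0.25 0 0 0 0;0.25 0 0 0 0;0.25 0 0 0 0' 6
```

```text
t: 8.82
tool_pos: [0.4725, -0.2515, 0.0971]
orientation: [2.766, 1.486, 0.002]
force: [0.4, 0.3, 3.6]
opening: 0.0296
gripper_force: 6.0
```

```bash
python3 -m jog '0.4 0 0 0 0;0.4 0 0 .003 0;0.4 0 0 0 0;0.25 0 0 0 0;0.25 0 0 0 0;0.25 0 0 0 0' 6; python3 -m jog '0.25 0 0 -.01 0;0.25 0 0 -.03 0;0.25 0 0 -.035 0;0.25 0 0 -.035 0;0.25 0 0 -.035 0;0.25 0 0 0 0' 6
python3 -m jog '0.25 .03 -.009 0 0;0.25 .0376 -.0114 0 0;0.25 .0376 -.0114 0 0;0.25 .0376 -.0114 0 0;0.25 .0376 -.0114 0 0;0.25 .0376 -.0114 0 0;0.25 .0376 -.0114 0 0;0.25 .0376 -.0114 0 0;0.25 .0376 -.0114 0 0;0.25 .03 -.0114 0 0'
python3 -m jog '0.25 0 0 0 0;0.25 0 0 0 0;0.25 0 0 0 0'
python3 -c "
from h import *
c,K,P=shot('wrist','w7');print(robot.read_state()['tool_pos'])
hsv=cv2.cvtColor(c,cv2.COLOR_RGB2HSV);m=(hsv[...,1]<55).astype(np.uint8)*(hsv[...,2]>60);m[:,:150]=0;m[:,500:]=0;m=m.astype(np.uint8)
n,l,st,ce=cv2.connectedComponentsWithStats(m)
for i in np.argsort(-st[1:,4])[:4]+1: print(st[i],ce[i].round(1))
for O in (LO,):
  a=np.linspace(0,2*np.pi,181);A=np.array([proj('w7',D(.0445*np.cos(t),.0445*np.sin(t),.010,O)) for t in a]);print(A.min(0),A.max(0))
im=c[:,:,::-1].copy()
for p in A[::6]: im[int(p[1]),int(p[0])]=(0,0,255)
f=im[60:310,170:470];cv2.imwrite('pics/m7.png',cv2.resize(f,None,fx=2.4,fy=2.4,interpolation=cv2.INTER_NEAREST))
"
```

```text
t: 9.32
tool_pos: [0.4716, -0.251, 0.0926]
orientation: [-2.767, -1.487, 0.0]
force: [-0.4, 0.6, -0.2]
opening: 0.0299
gripper_force: 6.0
t: 9.82
tool_pos: [0.4747, -0.253, 0.2473]
orientation: [2.757, 1.482, 0.01]
force: [1.4, -1.4, 0.9]
opening: 0.0297
gripper_force: 6.0
t: 10.65
tool_pos: [0.5782, 0.1141, 0.2385]
orientation: [2.767, 1.488, 0.002]
force: [0.5, -0.0, 0.2]
opening: 0.0295
gripper_force: 6.0
t: 10.9
tool_pos: [0.5777, 0.1113, 0.2379]
orientation: [2.767, 1.488, -0.0]
force: [-0.8, -0.1, -0.3]
opening: 0.0291
gripper_force: 6.0
[0.57763924 0.11064418 0.23787346]
[  244   162   137   176 13654] [306.5 229.3]
[ 244  342  150   70 7111] [323.  370.9]
[ 150  461  276   19 2521] [256.6 474. ]
[ 353  278   38   61 1497] [371.8 306.2]
[245.2 176.9] [381.2 276.6]
```

View pics/m7.png

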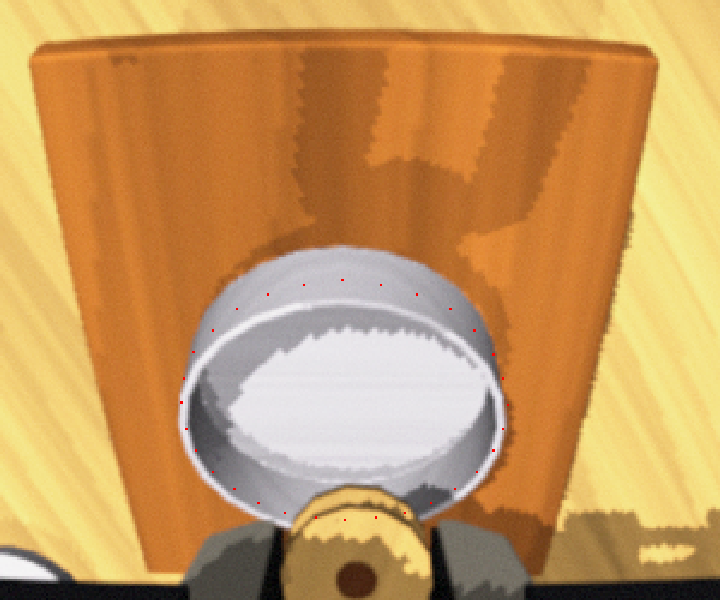

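```bash
python3 -m jog '0.25 .008 -.002 0 0;0.25 .007 -.001 0 0;0.25 0 0 .02 0;0.25 0 0 .02 0;0.25 0 0 .018 0;0.25 0 0 .01 0;0.25 0 0 0 0;0.25 0 0 0 0' 5; python3 -m jog '0.25 0 0 .002 0;0.25 0 0 .002 0;0.25 0 0 0 0;0.25 0 0 0 0' 4;  python3 -m jog '0.25 -.001 0 .002 0;0.25 -.001 0 .002 0;0.25 0 0 0 0' 4
```

```text
t: 11.62
tool_pos: [0.5835, 0.1254, 0.1696]
orientation: [-2.767, -1.486, 0.001]
force: [-0.5, 0.4, -0.2]
opening: 0.0296
gripper_force: 5.0
t: 11.95
tool_pos: [0.5841, 0.1255, 0.1666]
orientation: [2.767, 1.487, 0.002]
force: [-1.2, -0.3, 0.6]
opening: 0.0299
gripper_force: 4.0
t: 12.2
tool_pos: [0.5822, 0.1237, 0.1613]
orientation: [-2.767, -1.487, 0.001]
force: [-0.0, -0.9, 0.7]
opening: 0.0298
gripper_force: 4.0
```

```bash
python3 -m jog '0.25 -.001 0 .002 0;0.25 -.001 0 .002 0;0.25 0 0 0 0' 3; python3 -m jog '0.25 -.001 0 .002 0;0.25 0 0 0 0' 3; python3 -m jog '0.25 -.001 0 .002 0;0.25 0 0 0 0' 3
python3 -c "
from h import *
c,K,P=shot('side','s8');np.save('pics/s8.npy',c)
c,K,P=shot('wrist','w8')
hsv=cv2.cvtColor(c,cv2.COLOR_RGB2HSV)
# reel hole: dark brown between fingers
m=((hsv[...,2]<135)&(hsv[...,0]<15)&(hsv[...,1]>120)).astype(np.uint8);m[:200]=0;m[330:]=0;m[:,:270]=0;m[:,370:]=0
n,l,st,ce=cv2.connectedComponentsWithStats(m)
for i in range(1,n):
  if st[i,4]>20: print(st[i],ce[i].round(1))
"
```

```text
t: 12.45
tool_pos: [0.5812, 0.1221, 0.1574]
orientation: [-2.767, -1.487, 0.0]
force: [-0.0, 0.3, -1.6]
opening: 0.0298
gripper_force: 3.0
t: 12.62
tool_pos: [0.5809, 0.1214, 0.1559]
orientation: [2.767, 1.487, 0.001]
force: [-0.6, -0.3, 1.6]
opening: 0.0295
gripper_force: 3.0
t: 12.78
tool_pos: [0.5804, 0.1205, 0.1539]
orientation: [2.767, 1.487, 0.001]
force: [0.4, 0.4, 3.1]
opening: 0.0297
gripper_force: 3.0
[310 304  17  10 120] [318.1 307.9]
```

```bash
python3 -m jog '0.36 0 0 0 0;0.38 0 0 0 0;0.38 0 0 0 0;0.38 0 0 -.004 0;0.38 0 0 -.01 0;0.38 0 0 -.02 0;0.38 0 0 -.03 0;0.38 0 0 -.03 0;0.38 0 0 0 0;0.38 0 0 0 0' 3
python3 -c "
from h import *
c,K,P=shot('wrist','w9');s,_,_=shot('side','s9');print(robot.read_state()['tool_pos'])
for nm,im in (('w9',c),('s9',s)):
  hsv=cv2.cvtColor(im,cv2.COLOR_RGB2HSV)
  q=proj(nm,D(-.006,0,.006,LO-.002*u)); print(nm,'pred',q, 'wall',proj(nm,D(-.027,0,.006,LO-.002*u)))
  x,y=q.astype(int); r=45
  m=np.zeros(im.shape[:2],np.uint8);m[y-r:y+r,x-r:x+r]=((hsv[...,1]>70)&(hsv[...,0]>10)&(hsv[...,0]<30))[y-r:y+r,x-r:x+r]
  n,l,st,ce=cv2.connectedComponentsWithStats(m)
  for i in range(1,n):
    if st[i,4]>60: print(st[i],ce[i].round(1))
"
```

```text
t: 13.72
tool_pos: [0.5818, 0.1208, 0.2517]
orientation: [2.765, 1.486, 0.009]
force: [0.3, -0.1, -0.1]
opening: 0.0352
gripper_force: 0.0
[0.58006936 0.12053756 0.24775968]
w9 pred [314.8 248.3] wall [314.9 267.7]
[ 295  222   42   43 1474] [315.6 243.1]
[280 278  79  15 453] [322.5 288.8]
s9 pred [315.5 198.7] wall [310.8 208.8]
[ 270  153   90   90 5932] [314.5 199.4]
[309 190  17  18 241] [317.2 198.4]
```

```bash
python3 -m jog '0.5 -.025 .005 0 0;0.5 -.03 .0053 0 0;0.5 -.03 .0053 0 0;0.5 -.03 .0053 0 0;0.5 -.03 .0053 0 0;0.5 -.03 .0053 0 0;0.5 -.03 .0053 .01 0;0.5 -.03 .0053 .02 0;0.5 0 0 .02 0;0.5 0 0 0 0' 3
python3 -m jog '0.5 0 0 0 0;0.5 0 0 0 0'
python3 -c "
from h import *
c,K,P=shot('wrist','w10');t=robot.read_state()['tool_pos'];print(t)
hsv=cv2.cvtColor(c,cv2.COLOR_RGB2HSV);m=((hsv[...,1]<45)&(hsv[...,2]>120)).astype(np.uint8)
n,l,st,ce=cv2.connectedComponentsWithStats(m)
i=np.argsort(-st[1:,4])[0]+1; print(st[i],ce[i].round(1));p=onz('w10',(st[i][0]+st[i][2]/2,ce[i][1]),.016)
d=p-t;print(p,'u,lv',d@u,d@lv)
a=np.linspace(0,2*np.pi,181);L=np.array([.5084,-.0655,.016]);A=np.array([proj('w10',L+.05*(np.cos(x)*u+np.sin(x)*lv)) for x in a]);print(A.min(0),A.max(0))
"
```

```text
t: 14.65
tool_pos: [0.482, -0.0991, 0.1923]
orientation: [-2.764, -1.48, 0.01]
force: [-0.5, -0.1, -0.8]
opening: 0.0464
gripper_force: 0.0
t: 14.82
tool_pos: [0.4858, -0.0981, 0.1979]
orientation: [-2.766, -1.487, 0.001]
force: [0.3, 0.5, 0.4]
opening: 0.0465
gripper_force: 0.0
[ 0.48628536 -0.09804877  0.19861395]
[  250   123   138   133 13997] [318.2 188.1]
[ 0.5089 -0.0657  0.016 ] u,lv 0.03945703659878778 0.0010035453582061765
[248.6 117.8] [387.9 255.7]
```

```bash
python3 -m jog '0.5 -.001 .001 .025 0;0.5 0 0 .025 0;0.5 0 0 .02 0;0.5 0 0 .01 0;0.5 0 0 .006 0;0.5 0 0 0 0;0.2 0 0 0 0;0.2 0 0 0 0;0.2 0 0 0 0;0.2 0 0 0 0' 30; python3 -m jog '0.2 0 0 0 0;0.2 0 0 0 0;0.2 0 0 -.003 0;0.2 0 0 -.01 0;0.2 0 0 -.02 0;0.2 0 0 -.02 0;0.2 0 0 -.02 0;0.2 0 0 -.02 0;0.2 0 0 -.015 0;0.2 0 0 -.01 0'
python3 -m jog '0.2 0 0 0 0;0.2 0 0 0 0'
```

```text
t: 15.7
tool_pos: [0.4866, -0.1003, 0.1129]
orientation: [2.766, 1.486, 0.002]
force: [0.1, 1.2, 4.7]
opening: 0.0251
gripper_force: 30.0
t: 16.53
tool_pos: [0.4865, -0.1003, 0.2325]
orientation: [2.766, 1.486, 0.003]
force: [0.1, 0.3, 0.3]
opening: 0.0255
gripper_force: 30.0
t: 16.7
tool_pos: [0.4861, -0.1001, 0.2301]
orientation: [2.767, 1.487, 0.001]
force: [-0.2, 0.1, -0.2]
opening: 0.0253
gripper_force: 30.0
```

```bash
python3 -m jog '0.2 .0247 -.005 0 0;0.2 .0247 -.005 0 0;0.2 .0247 -.005 0 0;0.2 .0247 -.005 0 0;0.2 .0247 -.005 0 0;0.2 .0247 -.005 0 0;0.2 .0247 -.005 0 0;0.2 .0247 -.005 0 0;0.2 0 0 0 0;0.2 0 0 0 0' 30
python3 -m jog '0.2 0 0 0 0;0.2 0 0 0 0;0.2 0 0 0 0'
python3 -c "
from h import *
T=np.mean([robot.read_state()['tool_pos']],0);print(T,T@u,T@lv)
c,K,P=shot('wrist','w11');s,_,_=shot('side','s11')
hsv=cv2.cvtColor(c,cv2.COLOR_RGB2HSV);m=((hsv[...,1]<45)&(hsv[...,2]>120)).astype(np.uint8)
n,l,st,ce=cv2.connectedComponentsWithStats(m);i=np.argsort(-st[1:,4])[0]+1; print(st[i],ce[i].round(1))
L=T+.0405*u+.001*lv;L[2]=T[2]-.109+.013
for th in (-10,-5,0,5):
  w=np.radians(th);g=T+[0,0,-.081];e=np.cos(w)*u+np.sin(w)*np.array([0,0,1]);f=-np.sin(w)*u+np.cos(w)*np.array([0,0,1])
  C=g+.0405*e-.015*f
  A=np.array([proj('w11',C+.05*(np.cos(x)*e+np.sin(x)*lv)) for x in np.linspace(0,6.28,181)]);print(th,A.min(0),A.max(0),C)
"
```

```text
t: 17.53
tool_pos: [0.5609, 0.0878, 0.2278]
orientation: [-2.765, -1.49, 0.005]
force: [0.5, -0.5, -0.4]
opening: 0.0255
gripper_force: 30.0
t: 17.78
tool_pos: [0.5613, 0.0858, 0.2293]
orientation: [-2.768, -1.485, 0.001]
force: [-0.4, -0.2, -0.7]
opening: 0.0254
gripper_force: 30.0
[0.5612635  0.08581075 0.2293436 ] 0.3813384576319952 0.4206675503568229
[  218   110   198   177 28096] [316.2 200.9]
-10 [219.  113.8] [413.7 308.3] [0.58183971 0.11689801 0.12653873]
-5 [217.1 107.9] [415.5 305.4] [0.58281032 0.11836445 0.12987087]
0 [215.1 102.8] [417.5 302.5] [0.58361695 0.11958313 0.1333436 ]
5 [212.8  98.8] [419.7 299.5] [0.58425346 0.12054478 0.13693048]
```

```bash
python3 -m jog '0.2 0 0 .006 0;0.2 0 0 .006 0;0.2 0 0 .004 0;0.2 0 0 .003 0;0.2 0 0 0 0;0.2 0 0 0 0' 12;python3 -m jog '0.2 0 0 .002 0;0.2 0 0 .002 0;0.2 0 0 0 0;0.2 0 0 0 0' 6;python3 -m jog '0.2 0 0 .002 0;0.2 0 0 .002 0;0.2 0 0 0 0;0.2 0 0 0 0' 4
```

```text
t: 18.38
tool_pos: [0.5614, 0.0868, 0.2103]
orientation: [-2.767, -1.487, 0.001]
force: [0.1, -0.2, -0.4]
opening: 0.0257
gripper_force: 12.0
t: 18.72
tool_pos: [0.5617, 0.0869, 0.2068]
orientation: [2.767, 1.487, 0.0]
force: [0.6, 0.8, -1.2]
opening: 0.0257
gripper_force: 6.0
t: 19.05
tool_pos: [0.5615, 0.0868, 0.2025]
orientation: [-2.767, -1.487, 0.0]
force: [0.1, -0.1, 0.1]
opening: 0.0259
gripper_force: 4.0
```

```bash
python3 -m jog '0.2 -.001 0 .003 0;0.2 -.001 0 .003 0;0.2 -.001 0 .003 0;0.2 -.001 0 .003 0;0.2 0 0 0 0' 3;python3 -m jog '0.2 0 0 .003 0;0.2 0 0 .003 0;0.2 0 0 .003 0;0.2 0 0 .003 0;0.2 0 0 0 0'; python3 -m jog '0.2 0 0 .003 0;0.2 0 0 .003 0;0.2 0 0 0 0'
python3 -c "
from h import *
s,_,_=shot('side','s12');T=robot.read_state()['tool_pos'];print(T,np.dot(T,u),np.dot(T,lv))
hsv=cv2.cvtColor(s,cv2.COLOR_RGB2HSV)
def grey(im):
  h=cv2.cvtColor(im,cv2.COLOR_RGB2HSV);m=((h[...,1]<60)&(h[...,2]>90)).astype(np.uint8);r=np.zeros_like(m);r[160:245,270:365]=m[160:245,270:365];return r
m0=grey(cv2.imread('pics/side0.png')[:,:,::-1]);m1=grey(s)
for m in (m0,m1):
  n,l,st,ce=cv2.connectedComponentsWithStats(m);i=np.argsort(-st[1:,4])[0]+1;print(st[i],ce[i].round(1))
"
```

```text
t: 19.47
tool_pos: [0.5588, 0.0833, 0.1897]
orientation: [-2.767, -1.486, 0.002]
force: [0.6, -0.3, -0.2]
opening: 0.0264
gripper_force: 3.0
t: 19.88
tool_pos: [0.559, 0.0835, 0.1778]
orientation: [-2.767, -1.487, 0.002]
force: [0.2, -0.5, -0.8]
opening: 0.0256
gripper_force: 3.0
t: 20.13
tool_pos: [0.5592, 0.0835, 0.172]
orientation: [-2.767, -1.487, 0.001]
force: [0.3, -0.8, -0.6]
opening: 0.0259
gripper_force: 3.0
[0.55925818 0.08342588 0.17226695] 0.37824293270370934 0.42031164159479917
[ 289  168   56   50 2017] [317.2 191.7]
[ 288  164   61   52 1731] [319.4 190.7]
```

```bash
python3 -m jog '0.2 0 0 .002 0;0.2 0 0 .002 0;0.2 0 0 0 0;0.2 0 0 0 0';python3 -m jog '0.2 0 0 .002 0;0.2 0 0 0 0;0.2 0 0 0 0'; python3 -m jog '0.2 0 0 .002 0;0.2 0 0 0 0;0.2 0 0 0 0'
```

```text
t: 20.52
tool_pos: [0.5594, 0.0835, 0.1686]
orientation: [2.767, 1.487, -0.0]
force: [-0.5, -0.6, -1.3]
opening: 0.0265
gripper_force: 3.0
t: 20.77
tool_pos: [0.5594, 0.0835, 0.1666]
orientation: [-2.767, -1.487, 0.0]
force: [-0.0, -0.4, -1.0]
opening: 0.0263
gripper_force: 3.0
t: 21.02
tool_pos: [0.5594, 0.0834, 0.1646]
orientation: [-2.767, -1.487, 0.0]
force: [-0.4, -0.4, -1.3]
opening: 0.0261
gripper_force: 3.0
```

```bash
python3 -m jog '0.2 0 0 .001 0;0.2 0 0 0 0;0.2 0 0 0 0'; python3 -m jog '0.2 0 0 .001 0;0.2 0 0 0 0;0.2 0 0 0 0';python3 -m jog '0.2 0 0 .001 0;0.2 0 0 0 0;0.2 0 0 0 0'
python3 -c "
from h import *
s,_,_=shot('side','s13')
def grey(im):
  h=cv2.cvtColor(im,cv2.COLOR_RGB2HSV);m=((h[...,1]<60)&(h[...,2]>90)).astype(np.uint8);r=np.zeros_like(m);r[160:245,270:365]=m[160:245,270:365];return r
for m in (grey(cv2.imread('pics/side0.png')[:,:,::-1]),grey(s)):
  for x in (296,304,330,336): 
    y=np.flatnonzero(m[:,x]);print(x,y.min(),y.max(),end='; ')
  print()
"
```

```text
t: 21.27
tool_pos: [0.5595, 0.0835, 0.1638]
orientation: [-2.767, -1.487, -0.0]
force: [-0.8, 0.1, -0.1]
opening: 0.026
gripper_force: 3.0
t: 21.52
tool_pos: [0.5595, 0.0836, 0.163]
orientation: [-2.767, -1.487, -0.001]
force: [-2.1, 1.2, 4.2]
opening: 0.0258
gripper_force: 3.0
t: 21.77
tool_pos: [0.5595, 0.0836, 0.1619]
orientation: [-2.767, -1.487, -0.0]
force: [-1.3, 1.8, 4.3]
opening: 0.0261
gripper_force: 3.0
296 160 212; 304 173 216; 330 170 212; 336 174 207; 
296 204 212; 304 177 216; 330 178 213; 336 173 209;
```

```bash
python3 -m jog '0.2 0 0 -.001 0;0.34 0 0 0 0;0.42 0 0 0 0;0.5 0 0 0 0;0.5 0 0 -.015 0;0.5 0 0 -.03 0;0.5 0 0 -.03 0;0.5 -.03 0 -.03 0;0.5 -.04 0 -.02 0;0.5 -.04 0 0 0';python3 -m jog '0.5 -.04 0 -.02 0;0.5 -.04 0 0 0;0.5 0 0 0 0;0.5 0 0 0 0'
python3 -c "
from h import *
s,_,_=shot('side','s14');c,_,_=shot('scene','c14')
def el(im,x0,y0,x1,y1):
  h=cv2.cvtColor(im,cv2.COLOR_RGB2HSV);m=((h[...,1]<60)&(h[...,2]>90)).astype(np.uint8);r=np.zeros_like(m);r[y0:y1,x0:x1]=m[y0:y1,x0:x1]
  n,l,st,ce=cv2.connectedComponentsWithStats(r);i=np.argsort(-st[1:,4])[0]+1
  ct=max(cv2.findContours((l==i).astype(np.uint8),0,1)[0],key=len);e=cv2.fitEllipse(cv2.convexHull(ct));print(st[i],ce[i].round(1),np.round(e[0],1),np.round(e[1],1),round(e[2],1))
for im in (cv2.imread('pics/side0.png')[:,:,::-1],s): el(im,270,166,365,245)
for im in (cv2.imread('pics/scene0.png')[:,:,::-1],c): el(im,325,270,410,325)
"
```

```text
t: 22.65
tool_pos: [0.502, -0.006, 0.2911]
orientation: [2.762, 1.488, 0.01]
force: [0.8, -1.0, 0.6]
opening: 0.0464
gripper_force: 0.0
t: 22.98
tool_pos: [0.4572, -0.0717, 0.3049]
orientation: [2.769, 1.481, 0.001]
force: [0.5, 1.1, -0.4]
opening: 0.0467
gripper_force: 0.0
[ 289  168   56   50 2017] [317.2 191.7] [316.4 192.8] [48.  56.8] 64.2
[ 290  169   56   50 2003] [318.2 192.1] [317.3 193.5] [48.1 57. ] 64.9
[ 340  280   52   37 1496] [366.3 297.5] [366.1 297.2] [37.3 53.8] 92.8
[ 339  280   52   37 1496] [365.6 297.4] [365.2 296.9] [37.8 53.3] 95.5
```

```bash
python3 -c "
from plant import robot
print(robot.close_job())"
```

```text
the job is handed in; nothing more can be done
None
```

I handed the job in at about 23 s of the 64 s: the flat reel is in the dish and the lid is back on. The last two camera views show the lid within about 2 mm of where it started. The verdict itself was not shown.

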